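Refit the lift-out bridge deck

TASK

Take the green lift-out bridge deck off its wooden cradle and fit it back into the gap between the two stone piers of the bridge module: feel its two brass ears into the slots and slide them down past the copper spring clips until the deck sits fully home and flat, then let go. Work gently - never force the deck against the piers - and leave the trains, building, jar and tools where they are.

Things in the scene. Friction and masses are not known exactly. Their poses are not given: they have to be found in the camera images.
- deck: Green lift-out deck, loose, 0.2 kg: plate 56 (x) x 112 (y) x 6 mm; along its sides two green girders 4 mm thick, 24 mm high, outer faces at x = -28 and +28: grip it across these (56 mm) near y = 0. Two rails between them, tops 14 mm up. Origin: centre of the underside, z up. Either end may go to either pier. It starts on the cradle, its yaw within 0.15 rad of the cradle's.
- earA (a point): Underside of the deck's brass ear at its +y end, point at y = +62 mm. Each ear is at the middle of an end, 12 mm wide in x, 6 mm thick, flush with the deck's underside, and reaches out to 68 mm from the deck's centre.
- earB (a point): Point on the underside of the deck's ear at its -y end (y = -62 mm).
- base: Fixed plywood base of the bridge module, 96 (x) x 240 (y) x 6 mm; origin: centre of its underside, on the table. On it a steel carriage (top 14 mm up) bears two stone piers facing each other along y. It is clamped somewhere within 10 mm either way along the base's x: NO reading gives this shift, see it or feel for it. It is not shifted in y nor turned, and gentle pushes do not move it.
- slotA (a point): Fixed to the base at y = +65 mm, 64 mm above the table: mouth of the +y pier's slot if the carriage were central (x = 0); the real slot lies up to 10 mm off along the base's x. Gap between pier faces 116 mm (y = -58 to 58). Slot: upright, open above and to the gap, 15 mm wide in x (19 at the 2 mm deep chamfer), 14 long in y; flat cheek tops 5 mm wide and rails beside it, level with the mouth.
- slotB (a point): The same at y = -65 mm for the -y pier. Clips: two copper spring leaves line each slot, sloping in from the mouth to crests 9 mm apart, 57.6 mm above the table. Pushing both ears past them takes some 8 to 20 N down in all, then the push falls off sharply until the seats stop the deck. Much over 25 N would crack the piers.
- seat (a point): Fixed to the base at its centre, 50 mm above the table: the height of the slots' floors, on which the ears rest when fully home (the deck's underside is then at this height).
- cradle: Fixed wooden block 40 (x) by 90 (y) by 26 mm high on which the deck starts, the deck's y along its y; origin: centre of its underside.
- boxcar: Loose maroon model boxcar, 60 by 180 by 72 mm, bystander; origin centre of the underside, long side along y.
- tankcar: Loose black model tank wagon, 50 by 160 by 80 mm, bystander; origin centre of the underside, long side along y.
- flatcar: Loose model flat wagon, 56 by 150 by 22 mm, bystander; origin centre of the underside, long side along y.
- cabin: Loose model signal cabin, 75 by 95 by 61 mm, bystander; origin centre of the underside.
- jar: Loose closed jar with a green cap, 56 mm across, 70 mm high, bystander; origin centre of the underside.
- screwdriver: Loose screwdriver, 180 mm long, lying along its x, bystander.
- wrench: Loose wrench, 140 mm long, lying along its x, bystander.
Mind the look-alikes: they are no part of the job. Of the things that look like the deck, the largest one is meant.

How it is judged:
By the outcome, as a careful person would: the job done as asked, in the order asked, and still so for the second after the job is handed in, with the robot touching nothing.
It also fails if it takes over 72 s, if anything falls off the work surface, if the arm or the gripper's body presses on something with over 40 N, if the wrist force passes 120 N, or if a joint passes its speed limit or range.

ROBOT

A 6-joint arm with a two-finger parallel gripper is mounted at the origin on the work surface. World frame = base frame: x ahead of the robot, y to its left, z up, the work surface at z = 0. Lengths are in m, angles in rad, forces in N, time in s.
With the tool pointing down it reaches from about 0.35 to 0.975 m from the base axis. Payload 7.1 kg.
Tool frame: the origin (TCP) lies midway between the tips of the shut fingers; the grasp point (between the pads) lies 19 mm behind it (arm.grasp_offset is the distance from the TCP to the grasp point, in m); z points along the fingers, y is the line along which they close (so a half turn about z gives the same grasp; the last joint's range is limited). The gripper opens to 88 mm and grips with 3 to 60 N. Pads are 20 mm wide; open, the fingers measure 115 mm over their backs; the gripper's body (75 mm by 178 mm) begins 61 mm behind the grasp point.
Start: joints at [1.281, 0.423, 1.63, -0, 1.089, -0.019], TCP at [0.167, 0.602, 0.223] pointing down, gripper open.
Joint ranges: [-3, 3], [-0.9, 2.11], [0.09, 2.58], [-1.31, 4.45], [0.11, 2.69], [-2.54, 2.54]. Speed limits (rad/s): [2.39, 2.39, 3.01, 3.14, 3.14, 3.14].

INTERFACE

Orientations are given as a unit quaternion [w, x, y, z].
In Python, from rig import arm gives the robot as it stands. The module is installed in compiled form; this text tells all that it offers. Calls block until the motion is done:
- arm.move_ptp(position, orientation): joint-space move of the TCP to a pose.
- arm.line_to(position, rotation=None, velocity=0.15, force_limit=None): straight line of the TCP; rotation=None keeps the orientation; velocity is the mean speed in m/s. With force_limit (N) it stops when the force on the tool has changed by that much, and returns True; else False.
- arm.move_joints(angles): joint-space move.
- arm.set_gripper(opening): finger opening in m; the grip force is fixed at half the most; returns when the fingers have stopped.
- arm.wait(seconds).
- arm.inverse_kinematics(position, orientation): joint angles nearest the present ones, or None.
- arm.snapshot(name): name is "side" or "top"; returns the picture (400x640x3 uint8, red, green, blue); there is no depth.
- arm.camera_info(name): a dict with "fov_y" (degrees; the focal length in pixels is half the picture's height over the tangent of half this angle, whatever the lens; pixels are square), "cx", "cy" (the principal point, pixels), "world_to_cam" (4x4, takes a point from world to camera coordinates). Camera axes: x right, y down, z forward; pixel columns grow to the right and rows downward; lengths in m; the calibration is good to about 2 mm. A picture is of the moment at which its call begins. camera_info takes no time and is no camera call.
A pose or a line that the arm cannot do raises arm.PlanningError and nothing moves.
- arm.hand_in(): hands the job in; it is judged then, once.
Trained networks look in the newest picture that a camera, given by its name, has taken for a name from the list of things; names that differ only in an ending like _2 or _b are one class to them, and where a whole thing is asked for, a point or a joint stands for the part that bears it (a point fixed in the world has none). Each returns a list of dicts, best first, with "confidence" (0 to 1); they miss things now and then, are a little off and sometimes report something else, mostly with a low value. They report only what shows in the picture. A call takes as long as a camera call. They do not tell look-alikes from the thing itself.
- arm.search_frame(camera, name): "position" ([x, y, z] in m, in the coordinates of the camera as it stood for that picture, good to about 4 mm: the middle of the surface that is visible of it).
- arm.cut_out(camera, name): "region" (400x640 bool, what is visible of it).
Readings, each from a call of its own:
- arm.current_clock(): time.
- arm.current_joint_positions(): joint angles.
- arm.current_qvel(): joint speeds.
- arm.current_joint_torque(): joint torques, N m.
- arm.current_position(): TCP position.
- arm.current_tcp_rot(): TCP orientation.
- arm.current_force(): force on the tool from outside, world axes, zero at the start.
- arm.current_wrist_torque(): the same for the moment, N m.
- arm.current_opening(): finger opening in m.
- arm.current_grasp_force(): force on a finger pad.
Only numpy, scipy, OpenCV 4.12 (cv2) and the standard library are available. Lean on these libraries where they do the work, as an engineer would, in place of code of your own. Each camera call takes 0.05 s, during which the arm holds its last target. There are 200 camera calls.

## Working session

There is one attempt and no reset: what is moved stays moved. The work goes in short steps, each a Python script; the robot and the scene stay as the last script left them, time stands still between calls to the robot, and variables do not carry over. Pictures are saved under pics/ and viewed, at most 10 in all, crops included, and the job is handed in when it is done.

```bash
mkdir -p pics
cat > h.py <<'E'
import numpy as np, cv2
from rig import arm
def cam(n):
    i=arm.camera_info(n); f=200/np.tan(np.radians(i["fov_y"])/2); return f,i["cx"],i["cy"],np.array(i["world_to_cam"])
def c2w(n,p):
    T=np.linalg.inv(cam(n)[3]); return (T@np.r_[p,1])[:3]
def proj(n,P):
    f,cx,cy,T=cam(n); c=(T@np.c_[np.atleast_2d(P),np.ones(len(np.atleast_2d(P)))].T)[:3]; return np.c_[f*c[0]/c[2]+cx,f*c[1]/c[2]+cy]
def ray(n,uv,z):
    f,cx,cy,T=cam(n); Ti=np.linalg.inv(T); d=Ti[:3,:3]@np.array([(uv[0]-cx)/f,(uv[1]-cy)/f,1]); o=Ti[:3,3]; return o+d*(z-o[2])/d[2]
def save(n,name):
    im=arm.snapshot(n); cv2.imwrite("pics/"+name+".png",im[:,:,::-1]); return im
E
python3 - <<'E'
from h import *
np.set_printoptions(precision=4,suppress=True)
for n in("top","side"):
    save(n,n+"0"); print(n,cam(n)[0:3]); print(np.linalg.inv(cam(n)[3]))
    for k in("deck","base","cradle","earA","slotA"):
        for r in arm.search_frame(n,k): print(k,round(r["confidence"],2),c2w(n,r["position"]),proj(n,c2w(n,r["position"])))
print(arm.current_clock(),arm.current_tcp_rot(),arm.grasp_offset)
E
```

```text
top (np.float64(411.9925125329602), 313.6017993209583, 196.3517791811712)
[[-0.0086 -0.9857  0.1682  0.376 ]
 [-0.9997  0.0045 -0.0242  0.032 ]
 [ 0.0231 -0.1683 -0.9855  1.0894]
 [ 0.      0.      0.      1.    ]]
deck 0.83 [0.4362 0.2311 0.0092] [[227.1442 243.8746]]
deck 0.78 [0.5777 0.2227 0.0337] [[230.1403 188.5718]]
deck 0.57 [0.5043 0.0667 0.008 ] [[290.5848 217.4728]]
base 0.6 [ 0.5219 -0.1653  0.0128] [[378.2933 210.1441]]
earA 0.83 [0.5073 0.0649 0.0087] [[291.2633 216.3389]]
earA 0.77 [0.5791 0.2251 0.0308] [[229.4135 188.2479]]
earA 0.7 [0.4479 0.2341 0.0071] [[226.2769 239.4004]]
earA 0.24 [ 0.5317 -0.1649  0.0162] [[378.2429 206.3053]]
slotA 0.81 [ 0.5309 -0.1668  0.0172] [[379.0281 206.5427]]
side (np.float64(408.6186316669355), 319.3840771232004, 199.5360831115828)
[[ 0.9667 -0.1946  0.1665  0.3477]
 [-0.2561 -0.7326  0.6306 -0.755 ]
 [-0.0007 -0.6522 -0.758   0.9741]
 [ 0.      0.      0.      1.    ]]
deck 0.83 [0.4474 0.2296 0.0039] [[273.2512 167.3919]]
deck 0.63 [0.5832 0.2142 0.0327] [[313.4525 157.0266]]
deck 0.52 [0.5072 0.0626 0.0058] [[301.9327 200.0164]]
base 0.66 [ 0.5262 -0.1755  0.0139] [[328.4443 260.2649]]
base 0.35 [ 0.6234 -0.4253  0.0225] [[395.987  335.8959]]
cradle 0.24 [0.2989 0.3023 0.0205] [[225.5562 157.1775]]
earA 0.84 [0.5815 0.2164 0.034 ] [[312.764  156.3707]]
earA 0.8 [0.445  0.2321 0.0049] [[272.372  166.8061]]
earA 0.78 [0.5067 0.0631 0.006 ] [[301.7419 199.8563]]
earA 0.49 [ 0.524  -0.1751  0.0182] [[327.6324 259.4639]]
earA 0.44 [0.2935 0.3025 0.0199] [[223.9677 157.5529]]
slotA 0.79 [ 0.5228 -0.1747  0.013 ] [[327.1666 260.487 ]]
slotA 0.7 [0.5842 0.2179 0.0351] [[313.4556 155.701 ]]
0.6 [-0.      0.135   0.9908  0.    ] 0.0187
```

View pics/top0.png

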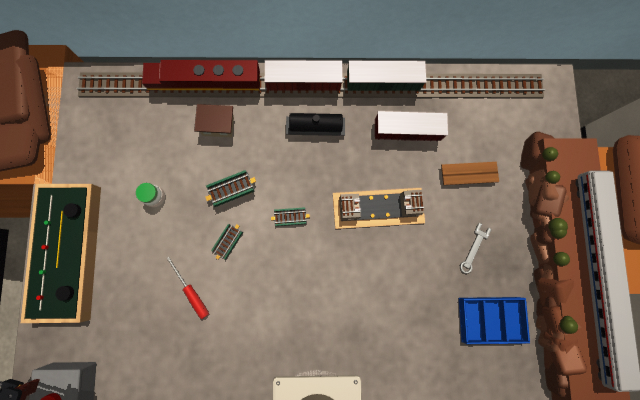

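View pics/side0.png

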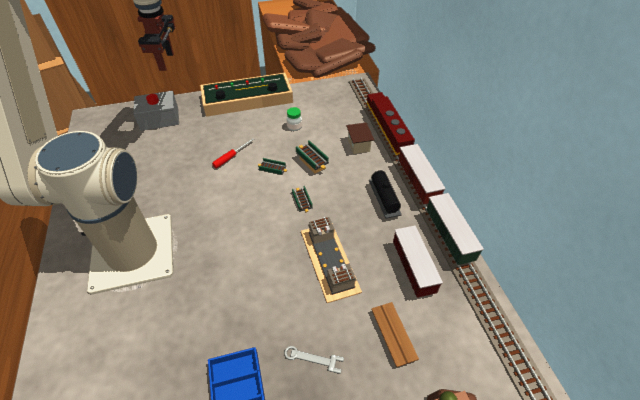

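The deck is the large green one at about (230,189) in the top view, the bridge module is at about (379,209). The two smaller green pieces are decoys. I'll zoom in on both.

Run:
```python
from h import *
im=cv2.imread("pics/top0.png")
a=cv2.resize(im[160:220,190:270],(480,360),interpolation=cv2.INTER_CUBIC)
a=cv2.resize(im[160:220,195:265],None,fx=5,fy=5,interpolation=cv2.INTER_CUBIC)
b=cv2.resize(im[180:235,325:435],None,fx=7,fy=7,interpolation=cv2.INTER_CUBIC)
s=cv2.imread("pics/side0.png"); 
cv2.imwrite("pics/base_c.png",b)
c=cv2.resize(s[210:305,290:370],None,fx=5,fy=5,interpolation=cv2.INTER_CUBIC)
o=np.zeros((475,760,3),np.uint8); o[:300,:350]=a; o[:475,355:755]=c
cv2.imwrite("pics/mix.png",o)
```

```text
(no output)
```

View pics/base_c.png

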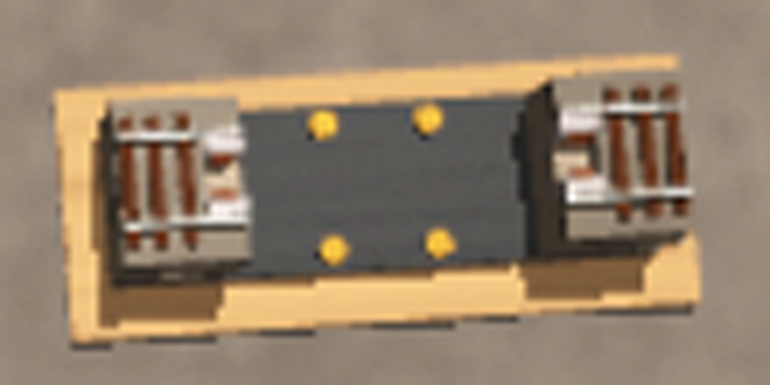

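View pics/mix.png

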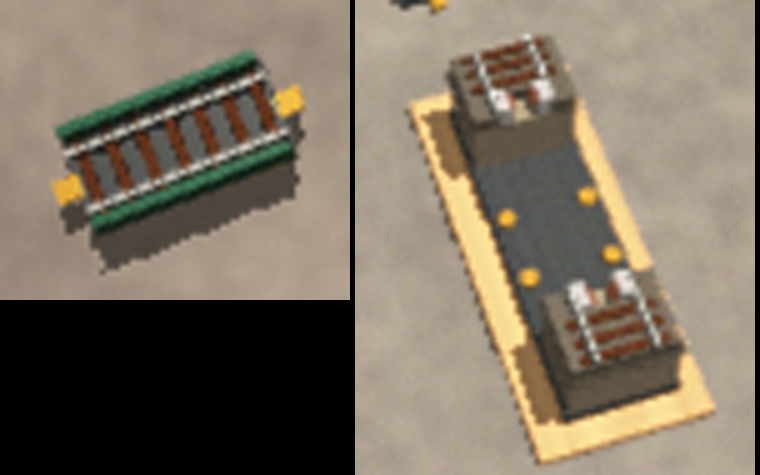

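Run:
```python
from h import *
np.set_printoptions(precision=4,suppress=True)
T=lambda x,y:((x+.5)/7-.5+325,(y+.5)/7-.5+180)
S=lambda x,y:((x-355+.5)/5-.5+290,(y+.5)/5-.5+210)
def show(l,n,pts,z):
    w=np.array([ray(n,p,z)[:2] for p in pts]); print(l,w.ravel()); return w
ct=show("base top",'top',[T(55,93),T(678,57),T(695,303),T(73,333)],.006)
print(ct.mean(0),[np.linalg.norm(ct[i]-ct[i-1]) for i in range(4)])
d=ct[0]+ct[3]-ct[1]-ct[2]; print("axis y dir",np.arctan2(d[1],d[0])-np.pi/2)
cs=show("base side",'side',[S(410,103),S(570,67),S(715,408),S(540,458)],.006)
print(cs.mean(0),[np.linalg.norm(cs[i]-cs[i-1]) for i in range(4)])
d=cs[0]+cs[1]-cs[2]-cs[3]; print("axis",np.arctan2(d[1],d[0])-np.pi/2)
show("slots top",'top',[T(226,177),T(580,158)],.064)
show("rails mid top",'top',[T(180,178),T(631,151)],.064)
show("carriage mid top",'top',[T(380,186)],.014)
show("slots side",'side',[S(523,97),S(600,288)],.064)
show("studs mid top",'top',[T(381,184)],.016)
show("studs mid side",'side',[S(556,236)],.016)
for n,R in(("top",(160,220,195,265)),("side",(130,185,285,345))):
    im=cv2.imread(f"pics/{n}0.png"); c=im[R[0]:R[1],R[2]:R[3]]; h=cv2.cvtColor(c,cv2.COLOR_BGR2HSV)
    m=cv2.inRange(h,(15,140,120),(35,255,255)); k,_,st,ce=cv2.connectedComponentsWithStats(m)
    print(n,st[1:,4],(ce[1:]+[R[2],R[0]]).ravel())
    for e in ce[1:][st[1:,4]>4]: print(ray(n,e+[R[2],R[0]],.032))
```

```text
base top [ 0.5702 -0.045   0.5832 -0.2854  0.4881 -0.2869  0.4782 -0.0503]
[ 0.5299 -0.1669] [np.float64(0.09206838808069605), np.float64(0.24073645515290645), np.float64(0.09505048139221821), np.float64(0.23675685559040763)]
axis y dir 0.04801688839453999
base side [ 0.4766 -0.0503  0.5747 -0.0489  0.5861 -0.2843  0.4898 -0.2882]
[ 0.5318 -0.1679] [np.float64(0.23821682958389792), np.float64(0.09815624435455256), np.float64(0.23563564613741683), np.float64(0.09630008091187622)]
axis 0.05191114572355082
slots top [ 0.5287 -0.1021  0.535  -0.2308]
rails mid top [ 0.5285 -0.0855  0.5375 -0.2495]
carriage mid top [ 0.5324 -0.167 ]
slots side [ 0.5302 -0.1046  0.5365 -0.2325]
studs mid top [ 0.5329 -0.167 ]
studs mid side [ 0.5325 -0.1669]
top [24 26] [252.625  179.6667 208.1923 197.4615]
[0.6014 0.1651 0.032 ]
[0.5548 0.2789 0.032 ]
side [ 8 24  4] [300.75   146.25   320.9583 167.9583 285.25   170.    ]
[0.5546 0.2779 0.032 ]
[0.5943 0.1586 0.032 ]
```

```bash
cat >> h.py <<'E'
def q(psi):
    t=psi+np.pi/2; return np.array([0,np.cos(t/2),np.sin(t/2),0])
def best(p,psi):
    c=[]
    for k in(0,np.pi,-np.pi):
        j=arm.inverse_kinematics(p,q(psi+k))
        if j is not None: c.append((abs(j[5]),k,j))
    return min(c,key=lambda a:a[0])
E
python3 - <<'E'
from h import *
np.set_printoptions(precision=4,suppress=True)
c=np.array([.5778,.2217]); psi=.389
for p,a in(((*c,.15),psi),((.5325,-.1675,.13),.05)): print(best(p,a))
k=best((*c,.15),psi)[1]
arm.move_ptp([*c,.13],q(psi+k))
arm.line_to([*c,.05],velocity=.15); print(arm.line_to([*c,.020],velocity=.06,force_limit=5))
arm.set_gripper(.04); print(arm.current_opening(),arm.current_grasp_force(),arm.current_position(),arm.current_force())
print(arm.line_to([*c,.05],velocity=.05)); arm.line_to([*c,.16],velocity=.15)
print(arm.current_opening(),arm.current_force(),arm.current_wrist_torque(),arm.current_clock())
save("top","top1");save("side","side1")
E
```

```text
(np.float64(0.04185632678951423), 0, array([ 0.3471,  0.5017,  1.6939, -0.    ,  0.946 , -0.0419]))
(np.float64(0.37607429850705953), 0, array([-0.3261,  0.4524,  1.8423, -0.    ,  0.8469, -0.3761]))
False
0.05595312532406669 30.000228881835938 [0.578  0.2218 0.0202] [-0.6187 -0.186   0.9587]
False
0.056230499057400504 [ 0.025   0.7467 -3.4044] [-0.0845  0.0035 -0.0083] 6.2083
```

Run:
```python
from h import *
np.set_printoptions(precision=4,suppress=True)
b=[.5325,-.1675]; Q=q(.05)
arm.move_ptp([*b,.14],Q); arm.line_to([*b,.072],velocity=.1,force_limit=6)
print(arm.current_position(),arm.current_force(),arm.current_clock())
t=save("top","top2")[:,:,::-1];s=save("side","side2")[:,:,::-1]
o=np.zeros((600,800,3),np.uint8)
a=cv2.resize(t[170:235,325:440],None,fx=5,fy=5,interpolation=cv2.INTER_CUBIC); o[:a.shape[0],:a.shape[1]]=a[:, :800]
cv2.imwrite("pics/t2c.png",cv2.resize(t[170:240,325:435],None,fx=7,fy=7,interpolation=cv2.INTER_CUBIC))
cv2.imwrite("pics/s2c.png",cv2.resize(s[205:305,280:380],None,fx=6,fy=6,interpolation=cv2.INTER_CUBIC))
```

```text
[ 0.5329 -0.1675  0.0723] [ 0.0447 -0.6024 -3.2891] 8.6
```

View pics/t2c.png

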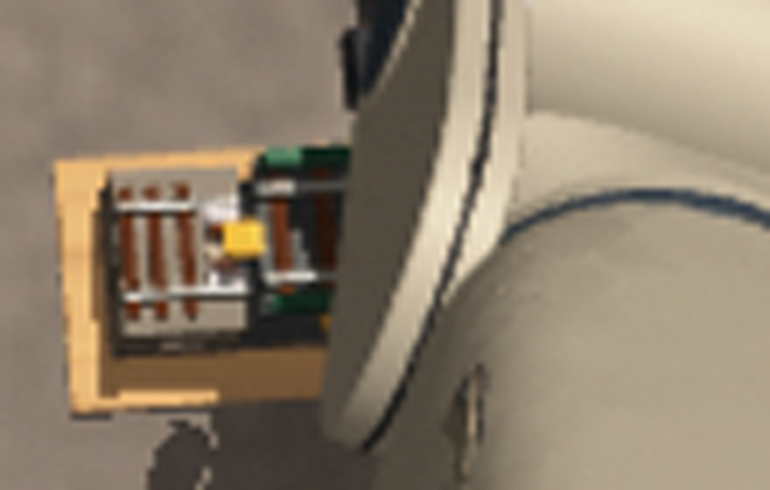

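View pics/s2c.png

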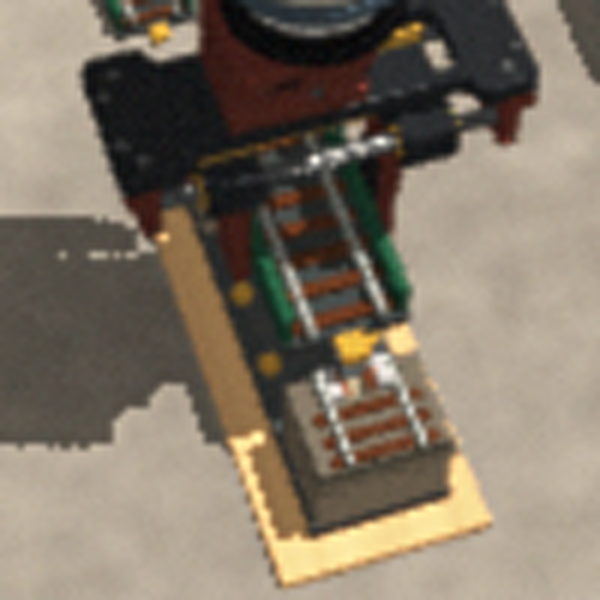

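Run:
```python
from h import *
np.set_printoptions(precision=4,suppress=True)
u=np.array([-np.sin(.05),np.cos(.05)]); b=np.array([.5329,-.1675])
print("expected ears",b+.062*u,b-.062*u)
for n,R in(("top",(195,215,350,366)),("side",(256,268,330,346))):
    im=cv2.imread(f"pics/{n}2.png")[R[0]:R[1],R[2]:R[3]]
    m=cv2.inRange(cv2.cvtColor(im,cv2.COLOR_BGR2HSV),(18,150,120),(32,255,255)); k,_,st,ce=cv2.connectedComponentsWithStats(m)
    for s,e in zip(st[1:],ce[1:]): print(n,s,ray(n,e+[R[2],R[0]],.084)[:2], ray(n,e+[R[2],R[0]],.082)[:2])
T=lambda x,y:((x+.5)/7-.5+325,(y+.5)/7-.5+170)
S=lambda x,y:((x+.5)/6-.5+280,(y+.5)/6-.5+205)
sh=lambda l,n,p,z:print(l,ray(n,p,z)[:2])
# ear: left/right edges and bottom/top edges in crop, and rails: deck rail tops z=.092, pier rail tops .064
sh("ear ctr top",'top',T(245,239),.084)
sh("deck rails mid top",'top',T(300,231),.092)
sh("pier rails mid top",'top',T(170,251),.064)
sh("pier A face mid top",'top',T(243,250),.062)
sh("ear ctr side",'side',S(356,345),.084)
sh("deck rails mid side",'side',S((312+381)/2,(328+312)/2),.092)
sh("pier rails near face mid side",'side',S((319+395)/2,(378+362)/2),.064)
sh("pier rails far end mid side",'side',S((349+420)/2,(460+440)/2),.064)
# expected crops
for n,o,f in(("top",(325,170),7),("side",(280,205),6)):
    P=[[*(b+s*y*u),z] for s in(1,-1) for y,z in((.068,.084),(.056,.084),(.058,.064),(.072,.064))]
    print(n,(((proj(n,P)-o)+.5)*f-.5).round(0).tolist())
print(arm.current_clock())
```

```text
expected ears [ 0.5298 -0.1056] [ 0.536  -0.2294]
top [ 7  6  6  6 26] [ 0.5283 -0.1055] [ 0.5286 -0.1057]
side [ 6  4  7  6 29] [ 0.5374 -0.2298] [ 0.5378 -0.2286]
ear ctr top [ 0.5286 -0.1063]
deck rails mid top [ 0.5301 -0.1247]
pier rails mid top [ 0.5274 -0.0819]
pier A face mid top [ 0.5279 -0.1085]
ear ctr side [ 0.5375 -0.2298]
deck rails mid side [ 0.5354 -0.2217]
pier rails near face mid side [ 0.5386 -0.2301]
pier rails far end mid side [ 0.5386 -0.2702]
top [[226.0, 237.0], [260.0, 235.0], [246.0, 243.0], [208.0, 246.0], [607.0, 216.0], [573.0, 218.0], [565.0, 226.0], [604.0, 224.0]]
side [[258.0, 112.0], [266.0, 132.0], [264.0, 155.0], [255.0, 132.0], [357.0, 357.0], [348.0, 333.0], [348.0, 362.0], [359.0, 389.0]]
8.7
```

Run:
```python
from h import *
np.set_printoptions(precision=4,suppress=True)
b=[.5325,-.1675]
for z in(.062,.059,.057,.055):
    h=arm.line_to([*b,z],velocity=.02,force_limit=4)
    print(z,h,arm.current_position(),arm.current_force(),arm.current_wrist_torque(),arm.current_opening())
    if h: break
print(arm.current_clock())
```

```text
0.062 False [ 0.5325 -0.1675  0.0619] [ 0.3882  0.498  -2.1516] [-0.0276  0.039   0.007 ] 0.05579131888154545
0.059 False [ 0.5324 -0.1674  0.0589] [-1.2564  0.8363 -2.9352] [-0.0059  0.0563  0.072 ] 0.05579636627126268
0.057 False [ 0.5326 -0.1675  0.0569] [ 0.3215  0.7079 -2.5352] [-0.0511  0.0177  0.0265] 0.05567645931182407
0.055 False [ 0.533  -0.1676  0.0551] [ 2.3793 -0.2289 -1.2571] [-0.0957 -0.2583  0.1242] 0.055868358503061585
10.15
```

Run:
```python
from h import *
np.set_printoptions(precision=4,suppress=True)
b=[.5325,-.1675]
for z in(.054,.053,.052,.051):
    h=arm.line_to([*b,z],velocity=.01,force_limit=6)
    f=arm.current_force()
    print(z,h,arm.current_position(),f,arm.current_wrist_torque(),arm.current_opening())
    if h or abs(f[0])>5 or abs(f[1])>5: break
print(arm.current_clock())
```

```text
0.054 False [ 0.5331 -0.1676  0.0543] [ 2.6351  0.742  -0.3437] [-0.1543 -0.4039  0.1115] 0.056166418172523394
0.053 False [ 0.5332 -0.1677  0.0534] [3.809  0.3789 3.4195] [-0.07   -0.4821  0.1135] 0.056036967724683015
0.052 False [ 0.5332 -0.1677  0.0525] [ 3.377  -0.8153  5.3156] [-0.012  -0.4673  0.1673] 0.05585387196620413
0.051 False [ 0.5333 -0.1678  0.0518] [ 1.9434 -0.2302  7.3677] [ 0.0138 -0.4134  0.1604] 0.05570345101159497
11.15
```

Run:
```python
from h import *
np.set_printoptions(precision=4,suppress=True)
b=[.5337,-.1676]; z=.051
arm.line_to([*b,z],velocity=.01,force_limit=8)
while z>.0405:
    f=arm.current_force(); p=arm.current_position()
    print(round(z,4),p,f,round(arm.current_opening(),4),arm.current_wrist_torque())
    if f[2]>15 or np.hypot(f[0],f[1])>6 : break
    z-=.0007
    if arm.line_to([*b,z],velocity=.012,force_limit=8): print("stop",arm.current_position(),arm.current_force()); break
print(arm.current_clock())
```

```text
0.051 [ 0.5338 -0.1678  0.0517] [ 0.8876 -0.7844 10.8549] 0.0561 [-0.0061 -0.0272  0.0874]
0.0503 [ 0.5337 -0.1678  0.0509] [ 0.074  -0.6115  9.4492] 0.0558 [ 0.094  -0.0162  0.1698]
0.0496 [ 0.5334 -0.1677  0.0496] [ 1.6245 -1.5138  2.3116] 0.056 [-0.4009 -0.1199  0.0959]
0.0489 [ 0.5335 -0.1676  0.0488] [ 1.2288 -0.9791  2.961 ] 0.0558 [-0.317  -0.1227  0.0752]
0.0482 [ 0.5336 -0.1676  0.0481] [ 0.8094 -1.1001  1.7678] 0.0557 [-0.3245 -0.0787  0.0882]
0.0475 [ 0.5336 -0.1675  0.0474] [ 0.5309 -0.8639  2.5739] 0.0561 [-0.2014 -0.1165  0.0874]
0.0468 [ 0.5334 -0.1675  0.0463] [ 0.9562 -1.1701 -3.2176] 0.0558 [ 0.0751 -0.2395  0.1149]
0.0461 [ 0.5334 -0.1674  0.0458] [ 1.4573 -0.4295 -2.8199] 0.0557 [ 0.1181 -0.2147  0.1895]
0.0454 [ 0.5334 -0.1675  0.0453] [ 0.4771 -0.1197 -1.16  ] 0.0561 [ 0.1571 -0.0768  0.0687]
0.0447 [ 0.5335 -0.1674  0.0445] [ 1.2371  1.4521 -2.87  ] 0.0559 [-0.2073 -0.1437  0.1336]
0.044 [ 0.5336 -0.1674  0.0441] [-0.2072  3.1009  1.9877] 0.0559 [0.033  0.134  0.0296]
0.0433 [ 0.5336 -0.1674  0.044 ] [-3.1142  3.2694  9.6257] 0.0561 [ 0.2196  0.5561 -0.0268]
0.0426 [ 0.5336 -0.1675  0.044 ] [-4.3313  4.9058 16.7012] 0.0556 [ 0.3137  0.8905 -0.0059]
14.4167
```

Run:
```python
from h import *
np.set_printoptions(precision=4,suppress=True)
b=[.5336,-.1675]
arm.line_to([*b,.044],velocity=.02); print(arm.current_force())
arm.set_gripper(.085); print(arm.current_opening(),arm.current_force(),arm.current_position())
arm.line_to([*b,.08],velocity=.05,force_limit=8); arm.line_to([*b,.2],velocity=.15)
arm.move_ptp([.35,.35,.3],q(.05)); arm.wait(.3)
t=save("top","top3")[:,:,::-1];s=save("side","side3")[:,:,::-1]
a=cv2.resize(t[180:235,325:435],None,fx=3.6,fy=3.6,interpolation=cv2.INTER_CUBIC)
c=cv2.resize(s[205:305,290:370],None,fx=5,fy=5,interpolation=cv2.INTER_CUBIC)
o=np.zeros((500,800,3),np.uint8); o[:a.shape[0],:a.shape[1]]=a; o[:,400:]=c[:500,:400]
cv2.imwrite("pics/fin.png",o); print(arm.current_force(),arm.current_clock())
```

```text
[-1.4671  2.6646  3.4489]
0.08509645055222183 [ 0.385  -0.1496  0.1513] [ 0.5336 -0.1675  0.044 ]
[ 0.5817 -0.7956  0.328 ] 19.5333
```

View pics/fin.png

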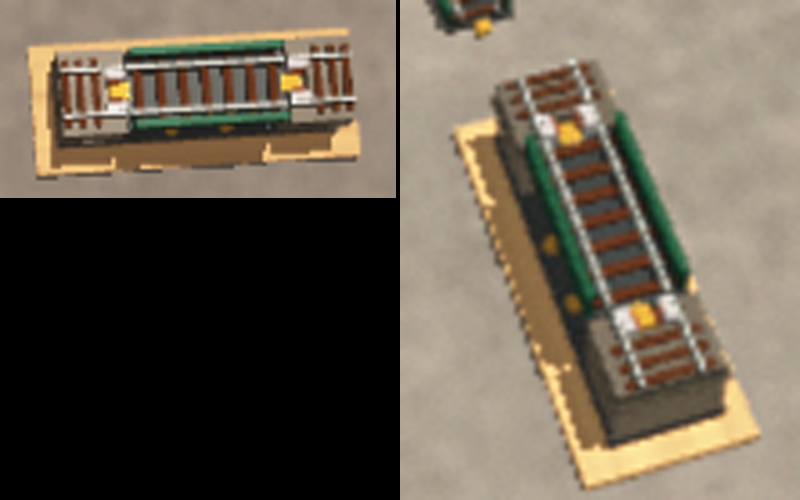

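Run:
```python
from h import *
np.set_printoptions(precision=4,suppress=True)
u=np.array([-np.sin(.05),np.cos(.05)]); b=np.array([.5336,-.1675])
for n in("top","side"):
    im=cv2.imread(f"pics/{n}3.png"); m=cv2.inRange(cv2.cvtColor(im,cv2.COLOR_BGR2HSV),(18,150,120),(32,255,255))
    for s in(1,-1):
        e=b+s*.062*u; P=proj(n,[[*e,.056],[*e,.064]]); x,y=P[0].round().astype(int)
        w=np.argwhere(m[y-5:y+6,x-5:x+6]); print(n,s,"seen",w.mean(0)[::-1]+[x-5,y-5],len(w),"z=.056 / .064:",P.ravel())
```

```text
top 1 seen [357.2778 204.8889] 18 z=.056 / .064: [357.7914 204.63   358.1997 204.1593]
top -1 seen [404.9412 202.4118] 17 z=.056 / .064: [406.0977 201.9849 406.8692 201.496 ]
side 1 seen [323.2353 231.0588] 17 z=.056 / .064: [323.3689 230.9747 323.3882 229.2564]
side -1 seen [338.6429 267.8571] 14 z=.056 / .064: [338.21   267.8135 338.3162 266.1816]
```

Both ears appear at the height expected when fully home: the side view matches z = 0.056 to within 0.1 px. The deck is flat, so I'm handing in.

```bash
python3 -c "
from rig import arm
print(arm.hand_in(),arm.current_clock())"
```

```text
the job is handed in; nothing more can be done
the job is handed in; nothing more can be done
```

The deck is back between the piers, with both ears past their clips and the deck fully home and flat; I pressed with at most about 20 N, and let go and handed the job in about 20 s into the 72 s allowed.

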